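# Wedge the polishing rest up to the gauge finger

## Task

Set the height of the polishing rig's rest plate: take the beech wedge, enter its thin end between the guide bars under the front edge of the plate, and slide it in, letting the wedge alone lift the plate, until the plate has risen to the height mark, which is the tip of the surface gauge's finger. Go by feel: the plate must just come to bear on the tip, gently, without forcing, tipping or shifting the gauge. Leave the wedge there, holding the plate up.

Things in the scene. Friction and masses are not known exactly. Their poses are not given: they have to be found in the camera images.
- rig: Polishing rig bolted to the bench. Origin on the bench under the rest plate's middle; +x runs from its open front (facing the robot) to the rear, z up. Two guide bars 9 mm high stand on the bench along x, inner faces at y = +/-20.5 mm, from x = -56 mm (the mouth: 54 mm wide, narrowing to 41 mm by x = -42) to x = +50. Flange 6 mm high outside them to y = +/-70. Pillars 78 mm high at x = 15, y = +/-46.
- rig_disc (a point): Centre of the rig's felt polishing disc, 52 mm across, 5 mm thick, upright in the rig's xz plane, 88 mm above the bench and 45 mm behind the rig's origin, over the plate's rear edge. Its handpiece and stand reach 184 mm from it along the rig's +y, up to 114 mm high. Axes as the rig's.
- rest: Rest plate, aluminium, 84 (x) by 118 (y) by 12 mm, about 0.55 kg, guided by the two pillars: it moves only straight up, freely, by up to 14 mm, and falls back by its weight. Axes as the rig's; origin at the centre of its underside, so its front edge is at x = -42 mm. At the start it lies on the guide bars, underside 9 mm above the bench.
- wedge_heel (a point): Beech wedge, 125 mm long, 36 wide, about 70 g, lying on its sole; x points along it from heel to thin end, z up. This point: centre of its heel block (25 mm along x, 36 wide, 34 high), 12.5 mm from the back face, 17 mm above the sole. Grip the heel across its width or push its back face. (A plain flat block of the same wood, 125 x 36 x 20 mm, also lies there: not the wedge.)
- wedge_toe (a point): Middle of the lower edge of the wedge's thin end, 112.5 mm ahead of wedge_heel and 17 mm lower; same axes. The waxed taper is 100 mm long, 23 mm high at the heel, 3 mm at this end. It meets the plate with this end 30 mm behind the plate's front edge, then lifts it 1 mm per 5 mm. The push is 3 to 13 N while lifting freely; the wedge does not slip back when let go.
- gauge: Surface gauge, a loose steel stand of about 3 kg on the rig's -y side: base block 90 x 84 x 50 mm, origin at the centre of its underside, z up; its +y points over the plate. Its slender finger is set true and takes only a light pressure: anything from first touch to about 8 N is right, over 10 N forces it.
- gauge_column (a point): Top of the gauge's column, 122 mm above the bench, 20 mm from the base's centre along its +y. A finger rod clamped on the column reaches 87 mm farther along +y and bends down to a round tip over the plate. The tip was set by hand 3 to 10 mm above the plate's top as it lies at the start, height not measured. Once the plate touches it, each further mm of wedge adds 2 to 3 N to the push.
Things that resemble listed ones, but are neither listed nor needed, are in the scene too. Leave any pink look-alike of the part that bears wedge_heel alone.

How it is judged:
By the outcome, as a careful person would: the job done as asked, in the order asked, and still so for the second after the job is handed in, with the robot touching nothing.
It also fails if it takes over 70 s, if anything falls off the work surface, if the arm or the gripper's body presses on something with over 40 N, if the wrist force passes 120 N, or if a joint passes its speed limit or range.

## Robot

A 6-joint arm with a two-finger parallel gripper is mounted at the origin on the work surface. World frame = base frame: x ahead of the robot, y to its left, z up, the work surface at z = 0. Lengths are in mm, angles in rad, forces in N, time in s.
With the tool pointing down it reaches from about 350 to 975 mm from the base axis. Payload 7.1 kg.
Tool frame: the origin (TCP) lies between the finger pads; the fingertips stand 19 mm ahead of it and the grasp point (between the pads) is the TCP (ctrl.tcp_to_tips is the distance from the TCP to the fingertips, in mm); z points along the fingers, y is the line along which they close (so a half turn about z gives the same grasp; the last joint's range is limited). The gripper opens to 88 mm and grips with 3 to 60 N. Pads are 20 mm wide; open, the fingers measure 115 mm over their backs; the gripper's body (75 mm by 178 mm) begins 61 mm behind the grasp point.
Start: joints at [1.231, 0.423, 1.63, -0, 1.089, -0.019], TCP at [197.047, 593.108, 241.675] pointing down, gripper open.
Joint ranges: [-3, 3], [-0.9, 2.11], [0.09, 2.58], [-1.31, 4.45], [0.11, 2.69], [-2.54, 2.54]. Speed limits (rad/s): [2.39, 2.39, 3.01, 3.14, 3.14, 3.14].

## Interface

Orientations are given as a rotation vector (axis times angle).
In Python, from workcell import status, optics, ctrl gives the robot as it stands. The module is installed in compiled form; this text tells all that it offers.
- The arm moves only by the shell command python3 -m inch 'ROWS'. ROWS is JSON, a list that holds one entry, the list of rows, each a list of 7 numbers: the shift along the tool's x, y, z in mm, then the turn, a rotation vector about the tool's x, y, z in rad, then the opening in per cent of the stroke, from 0 (shut) to 100 (fully open). A call has 1 to 20 rows; each row is the pose to reach, as a shift and turn from the pose commanded when the call began, along the tool's axes at that moment; what a row does not reach only later rows make up. A row lasts 1/10 s, in which the tool goes at most 50 mm and 8.59 degrees, less where a joint would pass 70% of its speed; a pose out of reach is approached as far as the arm can. A call with a gripper value outside its range is refused whole. The fingers move at their own pace and stop on an object; the grip force is fixed at half the most. Time passes only in rows, so rows that repeat a pose let the fingers close. It gives the time, the measured TCP pose, the force, the opening and the grip force at its end, in the units of the state.
- status.get_obs(): the state, without advancing time (a new reading comes with each control period).
- optics.get_image(name): name is "scene" or "top"; returns a dict with "frame" (420x560x3 uint8, red, green, blue), "fx", "fy", "cx", "cy" (pixels), "rvec" (rotation vector, rad) and "tvec" (3), from world to camera coordinates, as OpenCV has them. Camera axes: x right, y down, z forward; pixel columns grow to the right and rows downward; lengths in mm; the calibration is good to about 2 mm. A picture is of the moment at which its call begins. There is no depth.
- ctrl.close_job(): hands the job in; it is judged then, once.
The state is a dict: "t": time; "qpos": joint angles; "qvel": joint speeds; "joint_torque": joint torques, N m; "ee_pos": TCP position; "orientation": TCP orientation; "ft_force": force on the tool from outside, world axes, zero at the start; "moment": the same for the moment, N m; "width": finger opening in mm; "grasp_force": force on a finger pad.
Only numpy, scipy, OpenCV 4.12 (cv2) and the standard library are available. Lean on these libraries where they do the work, as an engineer would, in place of code of your own. Each camera call takes 0.05 s, during which the arm holds its last target. There are 200 camera calls.

## Working session

There is one attempt and no reset: what is moved stays moved. The work goes in short steps, Python scripts to look and compute and a shell command to move; the robot and the scene stay as the last step left them, time stands still between calls to the robot, and variables do not carry over. Pictures are saved under pics/ and viewed, at most 10 in all, crops included, and the job is handed in when it is done.

```bash
mkdir -p pics
python3 - <<'E'
from workcell import status, optics, ctrl
import cv2,pickle
o=status.get_obs();print(o)
for n in("scene","top"):
    d=optics.get_image(n);pickle.dump(d,open(f'pics/{n}0.pkl','wb'))
    cv2.imwrite(f'pics/{n}0.png',d['frame'][:,:,::-1]);print({k:v for k,v in d.items() if k!='frame'})
E
```

```text
{'t': 0.0, 'qpos': array([ 1.23097315e+00,  4.23828258e-01,  1.63071078e+00,  5.69873171e-07,
        1.08855278e+00, -1.90204354e-02]), 'qvel': array([ 8.94570640e-04, -5.40495156e-04, -2.35747560e-04,  1.76649110e-03,
        8.86995302e-04, -4.59154957e-05]), 'joint_torque': array([-3.59106140e-03, -5.44609845e+01, -2.73660475e+01,  6.40765205e-02,
        2.27695971e-02, -1.66943855e-04]), 'ee_pos': array([196.89185744, 592.6204391 , 240.90134947]), 'orientation': array([-5.01715164e-01, -3.10099933e+00,  2.31675268e-03]), 'ft_force': array([0.35591354, 0.15934715, 0.17773664]), 'moment': array([-0.07550043, -0.0021054 ,  0.00518126]), 'grasp_force': 0.0, 'width': 87.5891519788798}
{'fx': 411.3405130268851, 'fy': 411.3405130268851, 'cx': 277.32423488840976, 'cy': 207.41689592699507, 'rvec': array([ 1.750472  ,  1.93847372, -0.69905279]), 'tvec': array([  42.69030996, -284.91159595, 1407.20887861])}
{'fx': 514.641092668648, 'fy': 514.641092668648, 'cx': 278.83690342514, 'cy': 206.75994826936105, 'rvec': array([ 2.20151844, -2.18928177,  0.05697472]), 'tvec': array([   8.03695755,  437.16670089, 1233.72090484])}
```

View pics/scene0.png

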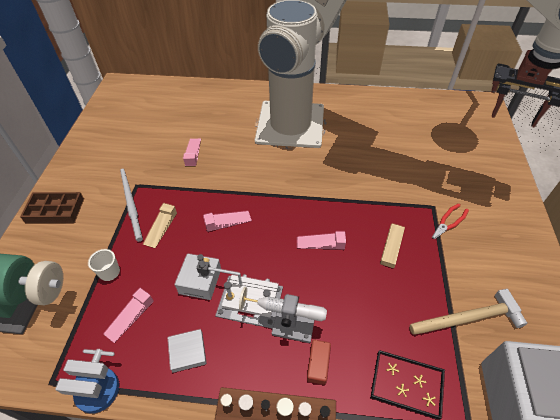

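View pics/top0.png

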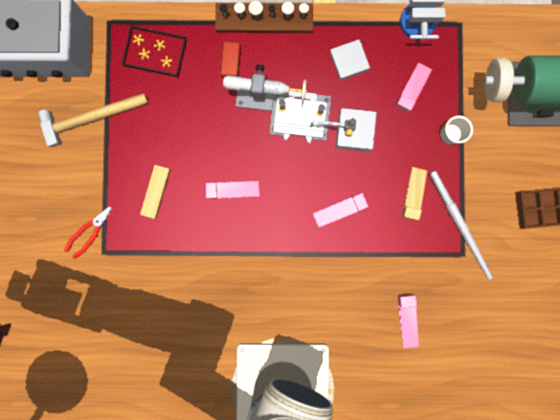

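Top view: the wedge is the beech piece at about (415,193), the plain block is at (155,192), the rig is at (300,115) and the gauge at (355,130). Pink look-alikes lie around them. I'll zoom in on the wedge and rig.

Run:
```python
import cv2,pickle,numpy as np
t=pickle.load(open('pics/top0.pkl','rb'))['frame'][:,:,::-1]; s=pickle.load(open('pics/scene0.pkl','rb'))['frame'][:,:,::-1]
def c(im,x,y,w,h,k): return cv2.resize(im[y:y+h,x:x+w],None,fx=k,fy=k,interpolation=cv2.INTER_CUBIC)
a=np.hstack([c(t,230,70,160,85,4)]);b=c(t,390,155,50,75,4)
A=np.zeros((600,800,3),np.uint8);A[:340,:640]=a;A[300:600,600:800]=b
A[340:600,:400]=c(s,170,240,100,65,4);A[340:600,400:600]=c(s,135,195,50,65,4)
cv2.imwrite('pics/z1.png',A)
cv2.imwrite('pics/z2.png',c(s,165,240,165,110,4.8))
```

```text
(no output)
```

View pics/z1.png

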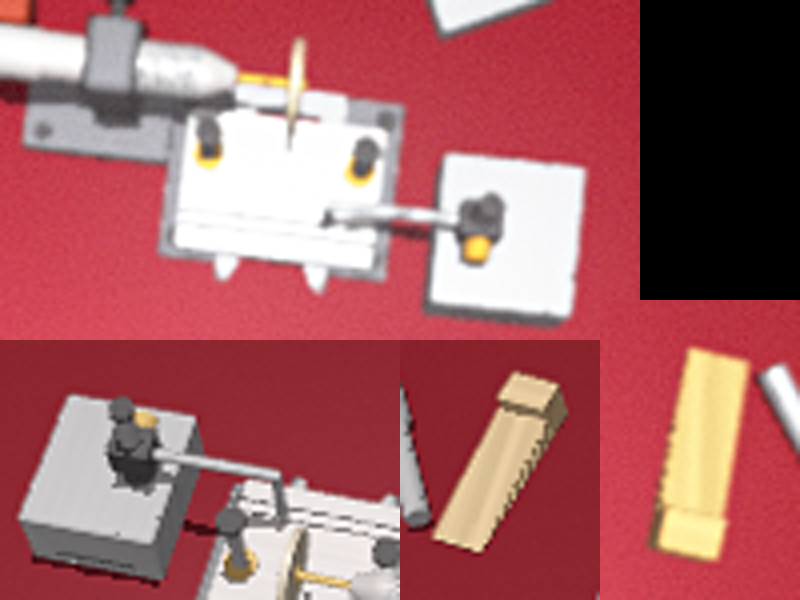

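View pics/z2.png

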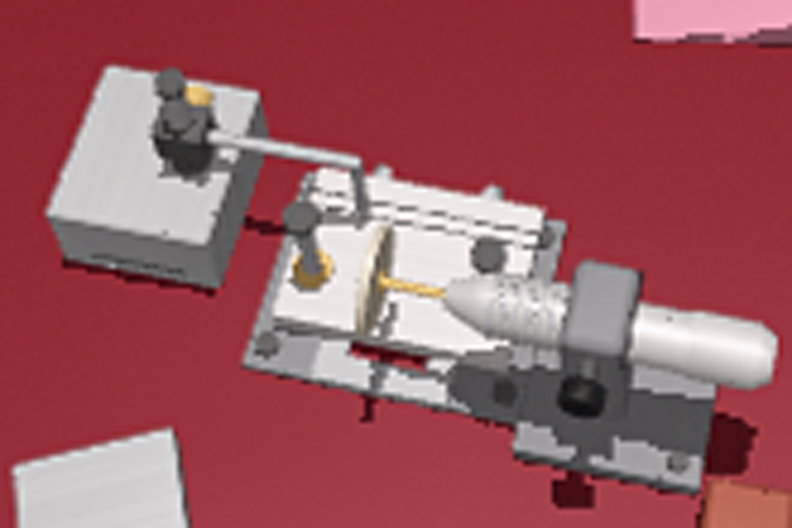

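The wedge's heel is towards the robot and its thin end away. The rig's two bar ends at top-view (287,137) and (309,140) mark the mouth. Next I fit the poses from clicked corners in both views.

```bash
cat > fit.py <<'E'
import cv2,pickle,numpy as np
from scipy.optimize import least_squares
D={n:pickle.load(open(f'pics/{n}0.pkl','rb')) for n in('top','scene')}
def proj(n,P):
    d=D[n];K=np.array([[d['fx'],0,d['cx']],[0,d['fy'],d['cy']],[0,0,1.]])
    return cv2.projectPoints(np.array(P,float),d['rvec'],d['tvec'],K,None)[0][:,0]
def fit(obs,x0):
    loc=lambda p,P:np.c_[P[:,:2]@np.array([[np.cos(p[2]),np.sin(p[2])],[-np.sin(p[2]),np.cos(p[2])]])+p[:2],P[:,2]]
    f=lambda p:np.concatenate([(proj(n,loc(p,np.array(P,float)))-np.array(U)).ravel() for n,P,U in obs])
    r=least_squares(f,x0,x_scale=[100,100,.1],loss='soft_l1');print(r.x.round(3));print(f(r.x).reshape(-1,2).round(1).tolist());return r.x
E
cat > f1.py <<'E'
from fit import *
a=lambda u,v:(230+u/4,70+v/4); w=lambda u,v:(390+(u-600)/4,155+(v-300)/4); s=lambda u,v:(135+(u-400)/4,195+(v-340)/4); z=lambda u,v:(165+u/4.8,240+v/4.8)
# wedge: heel top corners, origin heel point xy
fit([('top',[(12.5,18,34),(12.5,-18,34),(-12.5,-18,34),(-12.5,18,34),(112.5,18,3),(112.5,-18,3)],[w(663,507),w(727,514),w(720,560),w(657,550),w(690,347),w(748,358)]),
 ('scene',[(-12.5,-18,34),(-12.5,18,34),(12.5,18,34),(12.5,-18,34),(112.5,-18,0),(112.5,18,0)],[s(515,371),s(566,385),s(547,414),s(499,402),s(434,540),s(481,551)])],[500,-280,-.1])
fit([('top',[(-42,59,21),(-42,-59,21),(42,59,21),(42,-59,21),(15,46,21),(15,-46,21)],[a(173,247),a(377,270),a(190,110),a(390,130),a(208,158),a(361,174)]),
 ('scene',[(-42,-59,21),(-42,59,21),(42,-59,21),(15,-46,21)],[z(318,168),z(545,210),z(272,320),z(313,272)])],[680,-30,-.1])
# gauge: base top corners z=50
fit([('top',[(45,42,50),(45,-42,50),(-45,-42,50),(-45,42,50)],[a(443,154),a(585,168),a(574,318),a(430,306)]),
 ('scene',[(-45,-42,50),(-45,42,50),(45,42,50),(45,-42,50)],[z(107,66),z(262,92),z(208,247),z(50,215)])],[680,-150,-.1])
E
python3 f1.py
```

```text
[ 4.23722e+02 -3.05976e+02 -2.26000e-01]
[[0.1, -1.0], [-1.1, 0.8], [-1.6, -0.5], [-0.7, -1.5], [-0.9, -0.0], [-1.0, 0.6], [-0.8, -0.4], [-2.1, -0.7], [-1.6, -1.3], [-1.2, -1.5], [-0.4, -0.5], [-0.4, 0.3]]
[ 6.54813e+02 -3.89620e+01 -1.01000e-01]
[[0.4, -0.3], [-2.0, -0.9], [-0.1, -0.2], [-1.8, -0.1], [-0.5, -0.7], [-1.0, -0.7], [-0.5, -0.9], [-1.2, -1.2], [-0.7, -1.8], [-0.8, -1.0]]
[ 6.21384e+02 -1.71074e+02 -9.00000e-02]
[[-0.6, -0.5], [-0.8, -0.6], [-1.3, -0.5], [-0.8, -0.9], [-0.8, -1.4], [-0.8, -1.5], [-0.4, -1.5], [-1.5, -0.8]]
```

```bash
sed -i "s|^a=.*|a=lambda u,v:(229.6+u/4,69.6+v/4); w=lambda u,v:(389.6+(u-600)/4,154.6+(v-300)/4); s=lambda u,v:(134.6+(u-400)/4,194.6+(v-340)/4); z=lambda u,v:(164.6+u/4.8,239.6+v/4.8)|" f1.py; python3 f1.py
cat > go.py <<'E'
# go.py x y z yaw [x y z yaw ...]: shift/turn rows from measured pose; yaw = world angle of tool y axis minus 90deg
import sys,numpy as np
from scipy.spatial.transform import Rotation as R
from workcell import status
o=status.get_obs();p=np.array(o['ee_pos']);r=R.from_rotvec(o['orientation'])
a=np.array(sys.argv[1:],float).reshape(-1,4)
print('t',round(o['t'],2),'at',p.round(1),'toolx',r.as_matrix()[:,0].round(3),'F',np.round(o['ft_force'],2),'w',round(o['width'],1))
for x,y,z,w in a:
    T=R.from_matrix(np.array([[-np.cos(w),-np.sin(w),0],[-np.sin(w),np.cos(w),0],[0,0,-1]]).T.T)
    print(np.r_[r.inv().apply(np.array([x,y,z])-p).round(1),(r.inv()*T).as_rotvec().round(4)])
E
python3 go.py 500 150 200 -.226 424 -306 150 -.226
```

```text
[ 4.24037e+02 -3.05767e+02 -2.29000e-01]
[[0.4, -0.7], [-0.8, 1.1], [-1.3, -0.2], [-0.4, -1.2], [-0.4, 0.3], [-0.6, 0.9], [-0.3, 0.1], [-1.6, -0.2], [-1.2, -0.8], [-0.8, -1.0], [-0.1, -0.1], [-0.0, 0.8]]
[ 6.55352e+02 -3.88500e+01 -1.00000e-01]
[[0.8, -0.1], [-1.7, -0.8], [0.2, 0.0], [-1.4, 0.1], [-0.1, -0.5], [-0.6, -0.5], [-0.1, -0.3], [-0.8, -0.6], [-0.3, -1.1], [-0.4, -0.4]]
[ 6.21854e+02 -1.71052e+02 -9.00000e-02]
[[-0.2, -0.3], [-0.4, -0.4], [-0.9, -0.3], [-0.4, -0.7], [-0.4, -0.9], [-0.4, -0.9], [-0.0, -0.9], [-1.2, -0.2]]
t 0.1 at [196.9 592.7 241. ] toolx [-0.949  0.315 -0.   ] F [0.27 0.05 0.25] w 87.9
[-4.272e+02 -3.245e+02  4.140e+01 -1.300e-03 -0.000e+00 -9.480e-02]
[-4.989e+02 -7.811e+02  9.200e+01 -1.300e-03 -0.000e+00 -9.480e-02]
```

```bash
python3 -m inch '[[[-427,-325,41,0,0,-0.095,100],[-427,-325,41,0,0,-0.095,100],[-427,-325,41,0,0,-0.095,100],[-427,-325,41,0,0,-0.095,100],[-427,-325,41,0,0,-0.095,100],[-427,-325,41,0,0,-0.095,100],[-427,-325,41,0,0,-0.095,100],[-427,-325,41,0,0,-0.095,100],[-427,-325,41,0,0,-0.095,100],[-427,-325,41,0,0,-0.095,100],[-499,-781,92,0,0,-0.095,100],[-499,-781,92,0,0,-0.095,100],[-499,-781,92,0,0,-0.095,100],[-499,-781,92,0,0,-0.095,100],[-499,-781,92,0,0,-0.095,100],[-499,-781,92,0,0,-0.095,100],[-499,-781,92,0,0,-0.095,100],[-499,-781,92,0,0,-0.095,100],[-499,-781,92,0,0,-0.095,100],[-499,-781,92,0,0,-0.095,100]]]'; python3 go.py 422 -305.5 26 -.229
```

```text
t: 2.1
ee_pos: [423.5, -307.8, 149.3]
orientation: [-0.355, -3.121, -0.0]
ft_force: [0.5, -0.5, 0.0]
width: 88.1
grasp_force: 0.0
t 2.1 at [ 423.5 -307.8  149.3] toolx [-0.974  0.225  0.   ] F [ 0.52 -0.46  0.04] w 88.1
[ 2.000e+00  1.900e+00  1.233e+02  0.000e+00 -1.000e-04  2.200e-03]
```

```bash
python3 -m inch '[[[2,2,50,0,0,0,100],[2,2,100,0,0,0,100],[2,2,123,0,0,0,100],[2,2,123,0,0,0,100],[2,2,123,0,0,0,0],[2,2,123,0,0,0,0],[2,2,123,0,0,0,0],[2,2,123,0,0,0,0],[2,2,123,0,0,0,0],[2,2,123,0,0,0,0],[2,2,123,0,0,0,0],[2,2,123,0,0,0,0],[2,2,123,0,0,0,0],[2,2,123,0,0,0,0]]]'
python3 - <<'E'
from workcell import optics,status
import cv2,numpy as np
o=status.get_obs();print(o['width'],o['grasp_force'],o['ft_force'],o['ee_pos'])
t=optics.get_image('top')['frame'][:,:,::-1];s=optics.get_image('scene')['frame'][:,:,::-1]
c=lambda im,x,y:cv2.resize(im[y:y+90,x:x+100],None,fx=4,fy=4,interpolation=cv2.INTER_CUBIC)
cv2.imwrite('pics/g1.png',np.hstack([c(t,370,145),c(s,110,170)]))
E
```

```text
t: 3.5
ee_pos: [422.9, -303.1, 26.9]
orientation: [0.354, 3.121, -0.0]
ft_force: [-0.5, -0.5, 5.8]
width: 36.5
grasp_force: 29.8
36.46232372000123 29.800972044467926 [-0.52152866 -0.51469431  5.76297067] [ 422.94445167 -303.11451247   26.94130581]
```

View pics/g1.png

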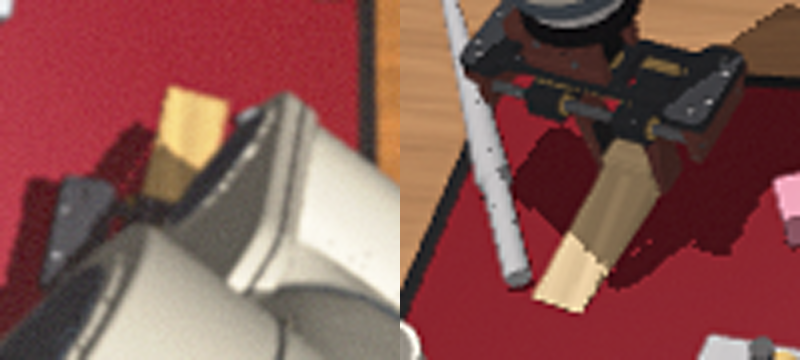

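```bash
python3 go.py 423 -303 120 -.226 430 -100 120 -.15 467.8 -20 120 -.1
```

```text
t 3.6 at [ 422.9 -303.1   26.9] toolx [-0.975  0.224 -0.   ] F [-0.51  0.14  5.08] w 36.2
[-1.00e-01  1.00e-01 -9.31e+01 -1.00e-04  2.00e-04  3.00e-04]
[ 3.860e+01  1.995e+02 -9.310e+01 -1.000e-04  2.000e-04 -7.570e-02]
[ 1.960e+01  2.859e+02 -9.310e+01 -1.000e-04  2.000e-04 -1.257e-01]
```

```bash
python3 -m inch '[[[0,0,-30,0,0,0,0],[0,0,-65,0,0,0,0],[0,0,-93,0,0,0,0],[39,40,-93,0,0,-0.03,0],[39,80,-93,0,0,-0.05,0],[39,120,-93,0,0,-0.075,0],[39,160,-93,0,0,-0.075,0],[39,200,-93,0,0,-0.075,0],[34,230,-93,0,0,-0.1,0],[27,260,-93,0,0,-0.126,0],[20,286,-93,0,0,-0.126,0],[20,286,-93,0,0,-0.126,0],[20,286,-93,0,0,-0.126,0],[20,286,-93,0,0,-0.126,0]]]'
python3 - <<'E'
from workcell import optics,status
import cv2,numpy as np,pickle
for n in('top','scene'):pickle.dump(optics.get_image(n),open(f'pics/{n}1.pkl','wb'))
t=pickle.load(open('pics/top1.pkl','rb'))['frame'][:,:,::-1];s=pickle.load(open('pics/scene1.pkl','rb'))['frame'][:,:,::-1]
c=lambda im,x,y:cv2.resize(im[y:y+120,x:x+100],None,fx=4,fy=4,interpolation=cv2.INTER_CUBIC)
cv2.imwrite('pics/g2.png',np.hstack([c(t,250,95),c(s,210,190)]))
E
python3 go.py 467.8 -20 28 -.1
```

```text
t: 5.0
ee_pos: [466.6, -20.3, 119.4]
orientation: [-0.157, -3.136, 0.0]
ft_force: [-0.0, 0.5, -0.8]
width: 36.1
grasp_force: 29.8
t 5.1 at [466.7 -20.6 119.5] toolx [-0.995  0.101  0.001] F [ 0.15 -0.5  -0.16] w 36.2
[-1.10e+00  7.00e-01  9.15e+01 -1.00e-04 -7.00e-04 -1.10e-03]
```

View pics/g2.png

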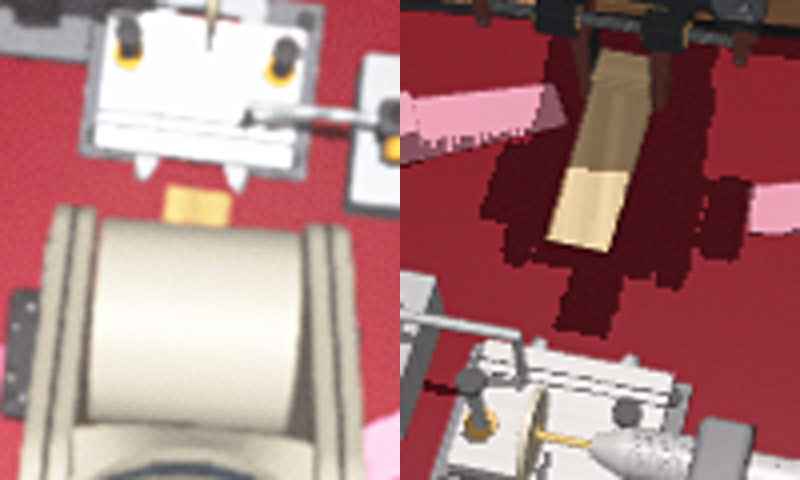

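The toe is lined up with the mouth: its corners are at crop (167,186) and (232,194), and the bar tips are at (145,183) and (238,191). I'll check the offset numerically.

Run:
```python
from fit import *
c=np.cos(-.1);s=np.sin(-.1)
def rig(x,y,z):return (655.4+c*x-s*y,-38.9+s*x+c*y,z)
f=lambda n,P,o:((proj(n,P)-o)*4).round(1).tolist()
o=np.array([249.6,94.6])
print('bar tips pred',f('top',[rig(-56,27,9),rig(-56,-27,9),rig(-56,0,9)],o))
def w(x,y,z):return (466.7+c*x-s*y,-20.6+s*x+c*y,z)
print('toe pred',f('top',[w(113.5,18,95.5),w(113.5,-18,95.5)],o))
print('toe pred scene',f('scene',[w(113.5,-18,92.5),w(113.5,18,92.5)],np.array([209.6,189.6])))
```

```text
bar tips pred [[146.2, 178.5], [234.2, 187.7], [190.2, 183.1]]
toe pred [[161.6, 187.3], [224.7, 193.9]]
toe pred scene [[153.2, 241.2], [212.1, 251.3]]
```

```bash
python3 -m inch '[[[-1,2,40,0,0,-0.01,0],[-1,2,80,0,0,-0.01,0],[-1,2,91.5,0,0,-0.01,0],[-1,2,91.5,0,0,-0.01,0],[-1,2,91.5,0,0,-0.01,0]]]'
python3 - <<'E'
from workcell import optics,status
import cv2,numpy as np,pickle
for n in('top','scene'):pickle.dump(optics.get_image(n),open(f'pics/{n}2.pkl','wb'))
t=pickle.load(open('pics/top2.pkl','rb'))['frame'][:,:,::-1];s=pickle.load(open('pics/scene2.pkl','rb'))['frame'][:,:,::-1]
c=lambda im,x,y,w,h,k:cv2.resize(im[y:y+h,x:x+w],None,fx=k,fy=k,interpolation=cv2.INTER_CUBIC)
cv2.imwrite('pics/g3.png',np.hstack([c(t,270,115,57,60,7),c(s,220,220,57,60,7)]))
from fit import *
co=np.cos(-.1);si=np.sin(-.1)
def rig(x,y,z):return (655.4+co*x-si*y,-38.9+si*x+co*y,z)
for n,o in(('top',(270,115)),('scene',(220,220))): print(((proj(n,[rig(-56,0,9),rig(-56,27,9),rig(-56,-27,9),rig(-75,18,3),rig(-75,-18,3)])-np.array(o)+.5)*7-.5).round(0).tolist())
E
python3 go.py 467.8 -20 28 -.1
```

```text
t: 5.6
ee_pos: [468.5, -18.4, 28.4]
orientation: [-0.142, -3.138, 0.0]
ft_force: [-0.0, -0.5, 0.6]
width: 35.8
grasp_force: 30.0
[[193.0, 181.0], [116.0, 172.0], [270.0, 189.0], [136.0, 232.0], [238.0, 243.0]]
[[251.0, 395.0], [325.0, 408.0], [178.0, 382.0], [313.0, 367.0], [217.0, 350.0]]
t 5.7 at [469.  -18.2  29. ] toolx [-0.996  0.09  -0.001] F [-0.16 -0.32 -0.41] w 35.8
[ 1.0e+00 -1.9e+00  1.0e+00  0.0e+00  1.0e-03  9.7e-03]
```

View pics/g3.png

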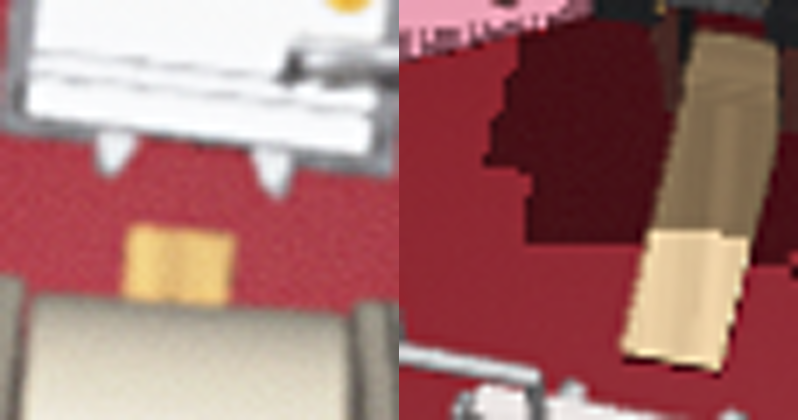

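The toe is about 1.7 mm towards +y of the mouth's centre line (toe mid at 184 against about 189). I'll correct that and enter.

```bash
python3 -m inch '[[[0,-1.7,1,0,0,0.007,0],[-5,-1.7,1,0,0,0.007,0],[-10,-1.7,1,0,0,0.007,0],[-15,-1.8,1,0,0,0.007,0],[-20,-1.8,1,0,0,0.007,0],[-25,-1.8,1,0,0,0.007,0],[-25,-1.8,1,0,0,0.007,0]]]' && python3 go.py 469 -18 28 -.1
```

```text
t: 6.4
ee_pos: [494.3, -22.0, 27.2]
orientation: [0.152, 3.137, -0.0]
ft_force: [0.1, -0.9, -0.5]
width: 36.0
grasp_force: 30.0
t 6.4 at [494.3 -22.   27.2] toolx [-0.995  0.097 -0.001] F [ 0.15 -0.87 -0.5 ] w 36.0
[ 2.56e+01  1.50e+00 -8.00e-01  0.00e+00  1.00e-03  3.20e-03]
```

```bash
python3 -m inch '[[[-4,0,0,0,0,0,0],[-8,0,0,0,0,0,0],[-12,0,0,0,0,0,0],[-12,0,0,0,0,0,0]]]'; python3 -m inch '[[[-4,0,0,0,0,0,0],[-8,0,0,0,0,0,0],[-12,0,0,0,0,0,0],[-12,0,0,0,0,0,0]]]'
python3 - <<'E'
from workcell import optics,status
import cv2,numpy as np
t=optics.get_image('top')['frame'][:,:,::-1];s=optics.get_image('scene')['frame'][:,:,::-1]
c=lambda im,x,y,w,h,k:cv2.resize(im[y:y+h,x:x+w],None,fx=k,fy=k,interpolation=cv2.INTER_CUBIC)
cv2.imwrite('pics/g4.png',np.hstack([c(t,270,105,57,60,7),c(s,215,215,57,60,7)]))
E
```

```text
t: 6.8
ee_pos: [506.0, -23.2, 27.2]
orientation: [0.152, 3.137, -0.0]
ft_force: [-0.4, -0.2, -0.9]
width: 35.7
grasp_force: 30.0
t: 7.2
ee_pos: [517.9, -24.3, 27.2]
orientation: [0.152, 3.137, -0.0]
ft_force: [0.4, -0.1, -0.7]
width: 35.7
grasp_force: 30.0
```

View pics/g4.png

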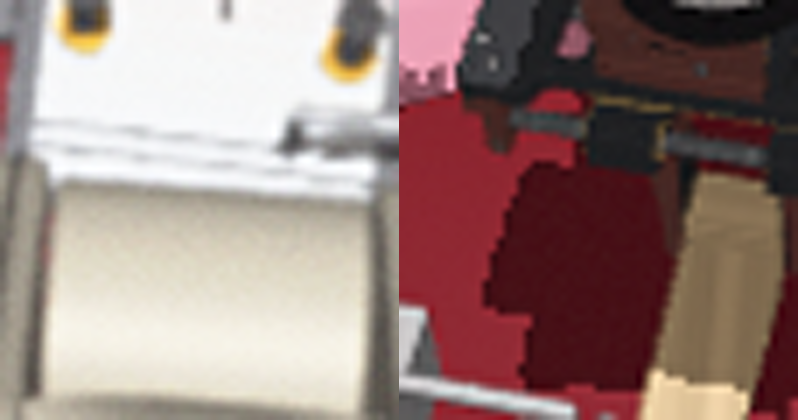

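Nothing has touched and the wedge is in the guides, with its toe some 20 mm under the plate. I'll release it, rise, go behind the heel and close the gripper.

```bash
python3 -m inch '[[[0,0,0.3,0,0,0,0],[0,0,0.3,0,0,0,55],[0,0,0.3,0,0,0,55],[0,0,0.3,0,0,0,55],[0,0,0.3,0,0,0,55],[0,0,-20,0,0,0,55],[0,0,-50,0,0,0,55],[20,0,-50,0,0,0,0],[40,0,-50,0,0,0,0],[40,0,-50,0,0,0,0],[40,0,-50,0,0,0,0],[40,0,-50,0,0,0,0],[40,0,-50,0,0,0,0],[40,0,-20,0,0,0,0],[40,0,2,0,0,0,0],[40,0,2,0,0,0,0],[40,0,2,0,0,0,0]]]'; python3 go.py 518 -24.3 25 -.1
```

```text
t: 9.0
ee_pos: [477.5, -20.4, 25.0]
orientation: [-0.152, -3.137, -0.0]
ft_force: [-0.5, -0.2, 0.5]
width: 0.4
grasp_force: 0.0
t 9.0 at [477.5 -20.4  25. ] toolx [-0.995  0.097  0.001] F [-0.49 -0.22  0.54] w 0.4
[-4.07e+01  0.00e+00 -0.00e+00 -0.00e+00 -1.00e-03  3.20e-03]
```

```bash
f(){ grep -E "ee_pos|ft_force"|tr '\n' ' ';echo; }
python3 -m inch '[[[-5,0,0,0,0,0,0],[-10,0,0,0,0,0,0],[-15,0,0,0,0,0,0],[-15,0,0,0,0,0,0]]]'|f
python3 -m inch '[[[-2,0,0,0,0,0,0],[-4,0,0,0,0,0,0],[-4,0,0,0,0,0,0]]]'|f
python3 -m inch '[[[-2,0,0,0,0,0,0],[-4,0,0,0,0,0,0],[-4,0,0,0,0,0,0]]]'|f
python3 -m inch '[[[-2,0,0,0,0,0,0],[-4,0,0,0,0,0,0],[-4,0,0,0,0,0,0]]]'|f
python3 -m inch '[[[-2,0,0,0,0,0,0],[-4,0,0,0,0,0,0],[-4,0,0,0,0,0,0]]]'|f
python3 -m inch '[[[-2,0,0,0,0,0,0],[-4,0,0,0,0,0,0],[-4,0,0,0,0,0,0]]]'|f
```

```text
ee_pos: [493.9, -22.0, 25.9] ft_force: [-0.8, 0.8, -0.6] 
ee_pos: [496.5, -22.2, 25.2] ft_force: [-0.1, 0.8, 0.1] 
ee_pos: [500.6, -22.6, 25.2] ft_force: [-0.1, 0.2, -0.5] 
ee_pos: [504.7, -23.0, 25.2] ft_force: [0.6, 0.2, -0.4] 
ee_pos: [508.6, -23.4, 25.2] ft_force: [-0.6, 0.1, -0.4] 
ee_pos: [509.8, -23.6, 24.9] ft_force: [-6.7, 0.1, 5.0]
```

The wedge met the plate at TCP x of about 509, as the geometry predicts. Gauge contact is expected between about 524 and 559, so I'll push on gently.

```bash
f(){ grep -E "ee_pos|ft_force"|tr '\n' ' ';echo; }
python3 -m inch '[[[-1,0,0,0,0,0,0],[-2,0,0,0,0,0,0],[-2,0,0,0,0,0,0]]]'|f
python3 -m inch '[[[-1,0,0,0,0,0,0],[-2,0,0,0,0,0,0],[-2,0,0,0,0,0,0]]]'|f
python3 -m inch '[[[-1,0,0,0,0,0,0],[-2,0,0,0,0,0,0],[-2,0,0,0,0,0,0]]]'|f
python3 -m inch '[[[-1,0,0,0,0,0,0],[-2,0,0,0,0,0,0],[-2,0,0,0,0,0,0]]]'|f
python3 -m inch '[[[-1,0,0,0,0,0,0],[-2,0,0,0,0,0,0],[-2,0,0,0,0,0,0]]]'|f
```

```text
ee_pos: [511.2, -23.7, 24.8] ft_force: [-8.4, 0.2, 7.3] 
ee_pos: [513.3, -23.9, 24.8] ft_force: [-8.4, 1.0, 6.3] 
ee_pos: [515.3, -24.1, 24.8] ft_force: [-7.7, 0.8, 5.3] 
ee_pos: [517.3, -24.3, 24.8] ft_force: [-8.0, 0.4, 5.5] 
ee_pos: [519.3, -24.5, 24.8] ft_force: [-7.5, 0.7, 4.9]
```

```bash
f(){ grep -E "ee_pos|ft_force"|tr '\n' ' ';echo; }
python3 -m inch '[[[-1,0,0,0,0,0,0],[-2,0,0,0,0,0,0],[-2,0,0,0,0,0,0]]]'|f
python3 -m inch '[[[-0.5,0,0,0,0,0,0],[-1,0,0,0,0,0,0],[-1,0,0,0,0,0,0]]]'|f
python3 -m inch '[[[-0.5,0,0,0,0,0,0],[-1,0,0,0,0,0,0],[-1,0,0,0,0,0,0]]]'|f
python3 -m inch '[[[-0.5,0,0,0,0,0,0],[-1,0,0,0,0,0,0],[-1,0,0,0,0,0,0]]]'|f
```

```text
ee_pos: [521.3, -24.7, 24.8] ft_force: [-7.2, 1.0, 5.1] 
ee_pos: [522.1, -24.8, 24.7] ft_force: [-8.3, 1.5, 5.5] 
ee_pos: [523.1, -24.9, 24.8] ft_force: [-7.6, 1.1, 6.5] 
ee_pos: [524.1, -24.9, 24.7] ft_force: [-8.0, 1.4, 5.8]
```

```bash
f(){ grep -E "ee_pos|ft_force"|tr '\n[,' '   '|awk '{print $2,$3,$4,$6,$7,$8; exit ($6<-9.4)}'; }
python3 -m inch '[[[-0.5,0,0,0,0,0,0],[-1,0,0,0,0,0,0],[-1,0,0,0,0,0,0]]]'|f &&
python3 -m inch '[[[-0.5,0,0,0,0,0,0],[-1,0,0,0,0,0,0],[-1,0,0,0,0,0,0]]]'|f &&
python3 -m inch '[[[-0.5,0,0,0,0,0,0],[-1,0,0,0,0,0,0],[-1,0,0,0,0,0,0]]]'|f &&
python3 -m inch '[[[-0.5,0,0,0,0,0,0],[-1,0,0,0,0,0,0],[-1,0,0,0,0,0,0]]]'|f &&
python3 -m inch '[[[-0.5,0,0,0,0,0,0],[-1,0,0,0,0,0,0],[-1,0,0,0,0,0,0]]]'|f &&
python3 -m inch '[[[-0.5,0,0,0,0,0,0],[-1,0,0,0,0,0,0],[-1,0,0,0,0,0,0]]]'|f &&
python3 -m inch '[[[-0.5,0,0,0,0,0,0],[-1,0,0,0,0,0,0],[-1,0,0,0,0,0,0]]]'|f &&
python3 -m inch '[[[-0.5,0,0,0,0,0,0],[-1,0,0,0,0,0,0],[-1,0,0,0,0,0,0]]]'|f
```

```text
525.1 -25.0 24.7] -7.4 0.8 6.4]
526.1 -25.2 24.8] -7.8 0.8 6.5]
527.1 -25.2 24.8] -8.1 0.3 6.4]
528.1 -25.3 24.8] -8.5 0.4 6.6]
529.1 -25.4 24.8] -7.8 1.4 5.5]
530.0 -25.5 24.7] -8.6 1.1 6.5]
531.0 -25.6 24.7] -7.5 0.1 4.9]
532.0 -25.7 24.7] -7.9 0.9 6.5]
```

```bash
f(){ grep -E "ee_pos|ft_force"|tr '\n[,' '   '|awk '{print $2,$3,$4,$6,$7,$8; exit ($6<-9.4)}'; }
python3 -m inch '[[[-0.5,0,0,0,0,0,0],[-1,0,0,0,0,0,0],[-1,0,0,0,0,0,0]]]'|f &&
python3 -m inch '[[[-0.5,0,0,0,0,0,0],[-1,0,0,0,0,0,0],[-1,0,0,0,0,0,0]]]'|f &&
python3 -m inch '[[[-0.5,0,0,0,0,0,0],[-1,0,0,0,0,0,0],[-1,0,0,0,0,0,0]]]'|f &&
python3 -m inch '[[[-0.5,0,0,0,0,0,0],[-1,0,0,0,0,0,0],[-1,0,0,0,0,0,0]]]'|f &&
python3 -m inch '[[[-0.5,0,0,0,0,0,0],[-1,0,0,0,0,0,0],[-1,0,0,0,0,0,0]]]'|f &&
python3 -m inch '[[[-0.5,0,0,0,0,0,0],[-1,0,0,0,0,0,0],[-1,0,0,0,0,0,0]]]'|f &&
python3 -m inch '[[[-0.5,0,0,0,0,0,0],[-1,0,0,0,0,0,0],[-1,0,0,0,0,0,0]]]'|f &&
python3 -m inch '[[[-0.5,0,0,0,0,0,0],[-1,0,0,0,0,0,0],[-1,0,0,0,0,0,0]]]'|f
```

```text
532.6 -25.8 24.7] -9.7 0.7 7.9]
```

The push is starting to rise, so I'll hold to confirm and then go on in half-millimetre steps.

```bash
f(){ grep -E "ee_pos|ft_force"|tr '\n[,' '   '|awk '{print $2,$3,$4,$6,$7,$8; exit ($6<-11)}'; }
python3 -m inch '[[[0,0,0,0,0,0,0]]]'|f
python3 -m inch '[[[0,0,0,0,0,0,0]]]'|f
python3 -m inch '[[[-0.5,0,0,0,0,0,0],[-0.5,0,0,0,0,0,0]]]'|f
python3 -m inch '[[[0,0,0,0,0,0,0]]]'|f
```

```text
532.6 -25.8 24.8] -9.9 1.0 7.2]
532.6 -25.8 24.7] -10.1 0.8 7.9]
532.8 -25.8 24.7] -10.5 0.3 7.6]
532.8 -25.8 24.7] -8.9 1.7 7.9]
```

```bash
python3 -m inch '[[[2,0,0,0,0,0,0],[5,0,0,0,0,0,0],[10,0,0,0,0,0,0],[25,0,0,0,0,0,0],[40,0,0,0,0,0,0],[40,0,-40,0,0,0,0],[40,0,-80,0,0,0,0],[80,0,-120,0,0,0,0],[120,0,-150,0,0,0,0],[120,0,-150,0,0,0,0],[120,0,-150,0,0,0,0]]]'
python3 - <<'E'
from workcell import optics,status
import cv2,numpy as np
t=optics.get_image('top')['frame'][:,:,::-1];s=optics.get_image('scene')['frame'][:,:,::-1]
c=lambda im,x,y,w,h,k:cv2.resize(im[y:y+h,x:x+w],None,fx=k,fy=k,interpolation=cv2.INTER_CUBIC)
cv2.imwrite('pics/g5.png',np.hstack([c(t,260,85,130,100,3),c(s,170,200,130,100,3)]))
E
```

```text
t: 17.9
ee_pos: [417.5, -14.5, 176.3]
orientation: [0.152, 3.134, -0.0]
ft_force: [0.8, -0.2, -0.6]
width: 0.3
grasp_force: 0.0
```

View pics/g5.png

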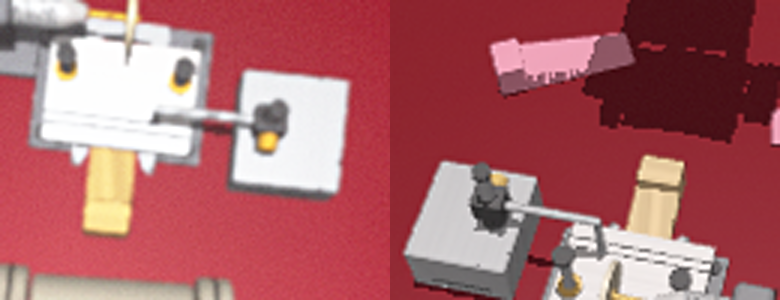

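The wedge sits straight between the bars, the plate is up against the finger tip, and the gauge stands where it was. The gripper is clear of everything.

```bash
python3 -c "
from workcell import ctrl
print(ctrl.close_job())"
```

```text
the job is handed in; nothing more can be done
None
```

I handed the job in at about 18 s: the wedge holds the plate up about 4.7 mm, bearing lightly on the gauge tip. The push rose about 2 N above its steady 8 N at the end, and the gauge looks unmoved in the last pictures.

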